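Take the stack of chuck parts apart onto the shadow-board tiles

TASK

Take the stack of chuck parts apart from the top down, one piece at a time, and lay each piece flat on the blue tile that shows its silhouette: first the T-nut, then the bearing, then the light grey jaw, and last the black jaw, each centred on its silhouette and lined up with it. Let the rest of the stack stand where it is meanwhile, and leave the oil bottle and the roll of tape alone.

Things in the scene. Friction and masses are not known exactly. Their poses are not given: they have to be found in the camera images.
- tee_nut: Black steel T-nut, topmost of the stack: flange 32 (x) x 40 (y) x 10 mm, on it a narrower rib 20 (x) x 40 (y) mm reaching to 21 mm height; about 0.11 kg. Its two end faces, 40 mm apart (at y = +-20 mm), are flat over the full height. Origin at the centre of its underside; z up, y along its 40 mm length. It stands on the bearing.
- bearing: Silver ball bearing lying flat, second from the top of the stack: outside diameter 47 mm, 14 mm thick, about 0.13 kg. Origin at the centre of its underside, z up its axis. It lies on the light jaw, overhanging that jaw's long sides by about 6 mm.
- light_jaw: Light grey steel chuck jaw with two holes in its top, third from the top of the stack: 34 (x) x 72 (y) x 28 (z) mm, about 0.42 kg. It lies across the black jaw, roughly at right angles to it. Its origin is the centre of its underside; z up, y along its 72 mm length. It is the same either way round.
- black_jaw: Black chuck jaw, lowest of the stack, on the bench: 34 (x) x 72 (y) x 34 (z) mm, about 0.55 kg. Its two ends stick out about 19 mm from under the light jaw. Its origin is the centre of its underside; z up, y along its 72 mm length. It is the same either way round.
- tile_nut: Flat blue shadow-board tile, fixed to the bench, 90 (x) x 110 (y) x 8 mm thick, with a yellow-edged full-size silhouette level with its top face (no rim, no recess): a small rectangle 32 (x) x 40 (y) mm, grey in the middle (20 mm wide) and black along both long sides, place of the T-nut. Origin at the centre of the tile's underside; the silhouette is centred on it, 8 mm up; z up, y along the silhouette's 40 mm length.
- tile_bearing: Flat blue shadow-board tile, fixed to the bench, 90 (x) x 110 (y) x 8 mm thick, with a yellow-edged full-size silhouette level with its top face (no rim, no recess): a white ring of 47 mm diameter, place of the bearing. Origin at the centre of the tile's underside; the silhouette is centred on it, 8 mm up; z up.
- tile_light_jaw: Flat blue shadow-board tile, fixed to the bench, 90 (x) x 110 (y) x 8 mm thick, with a yellow-edged full-size silhouette level with its top face (no rim, no recess): a white rectangle 34 (x) x 72 (y) mm with two black dots, place of the light grey jaw. Origin at the centre of the tile's underside; the silhouette is centred on it, 8 mm up; z up, y along the silhouette's 72 mm length.
- tile_black_jaw: Flat blue shadow-board tile, fixed to the bench, 90 (x) x 110 (y) x 8 mm thick, with a yellow-edged full-size silhouette level with its top face (no rim, no recess): a black rectangle 34 (x) x 72 (y) mm with two white dots, place of the black jaw. Origin at the centre of the tile's underside; the silhouette is centred on it, 8 mm up; z up, y along the silhouette's 72 mm length.
- oil_bottle: Bystander: yellow oil bottle with red nozzle standing behind the stack, 48 mm diameter, 145 mm tall; origin at the centre of its underside. Leave it alone.
- tape_roll: Bystander: roll of masking tape lying flat between stack and robot, 100 mm diameter, 25 mm high; origin at the centre of its underside. Leave it alone.
Things that resemble listed ones, but are neither listed nor needed, are in the scene too. Leave any pink or turquoise look-alike of the light_jaw alone.

How it is judged:
By the outcome, as a careful person would: the job done as asked, in the order asked, and still so for the second after the job is handed in, with the robot touching nothing.
It also fails if it takes over 96 s, if anything falls off the work surface, if the arm or the gripper's body presses on something with over 40 N, if the wrist force passes 120 N, or if a joint passes its speed limit or range.

ROBOT

A 6-joint arm with a two-finger parallel gripper is mounted at the origin on the work surface; the furniture and walls round the work are solid. World frame = base frame: x ahead of the robot, y to its left, z up, the work surface at z = 0. Lengths are in mm, angles in degrees, forces in N, time in s.
With the tool pointing down it reaches from about 350 to 850 mm from the base axis. Payload 8.1 kg.
Tool frame: the origin (TCP) lies at the centre of the arm's flange, where the gripper is bolted on; the fingertips stand 173 mm ahead of it and the grasp point (between the pads) lies 155 mm ahead of it; z points along the fingers, y is the line along which they close (so a half turn about z gives the same grasp; the last joint's range is limited). The gripper opens to 85 mm and grips with 20 to 120 N. Pads are 22 mm wide; open, the fingers measure 114 mm over their backs; the gripper's body (76 mm by 85 mm) begins 54 mm behind the grasp point. The pads swing forward as they close: fully open they stand 13 mm farther back than shut.
Start: joints at [-70.898, 7.471, 85.268, -0, 87.261, -4.893], TCP at [244.019, -548.144, 404.692] pointing down, gripper open.
Joint ranges: [-169.43, 169.43], [-51.17, 129.36], [1.28, 143.12], [-76.62, 256.62], [0, 156.53], [-152.29, 152.29]. Speed limits (degrees/s): [136.94, 136.94, 159.86, 180, 180, 180].

INTERFACE

Orientations are given as [roll, pitch, yaw] about the fixed x, y, z axes, in that order (R = Rz(yaw) Ry(pitch) Rx(roll)).
In Python, from bench import * gives the robot as it stands.
- The arm moves only by the shell command python3 -m jog 'ROWS' [FORCE]. ROWS is text: rows parted by semicolons, each of 7 numbers parted by spaces: the shift along the tool's x, y, z scaled (see below), then the turn, a rotation vector about the tool's x, y, z scaled (see below), then the closure, from -1 (fully open) to 1 (shut). In form: tx ty tz wx wy wz hand; .... A call has 1 to 5 rows; each row shifts and turns the commanded pose from where the row before left it, along the tool's axes as they then stand; what a row does not reach is not made up. The controller multiplies each number of a shift by 0.1 m and each number of a turn by 60 degrees. A row lasts 1/8 s, in which the tool goes at most 62.5 mm and 10.7 degrees, less where a joint would pass 70% of its speed; a pose out of reach is approached as far as the arm can. A call with a number of a shift or a turn outside -1 to 1 is refused whole. A call with a gripper value outside its range is refused whole. The fingers move at their own pace and stop on an object; FORCE is the grip in N (left out, the last holds). Time passes only in rows, so rows that do not move let the fingers close. It gives the time, the measured TCP pose, the force, the opening and the grip force at its end, in the units of the state.
- sense(): the state, without advancing time (a new reading comes with each control period).
- snapshot(name): name is "scene" or "top"; returns a dict with "img" (480x640x3 uint8, red, green, blue), "fx", "fy", "cx", "cy" (pixels), "extrinsics" (4x4, takes a point from camera to world coordinates). Camera axes: x right, y down, z forward; pixel columns grow to the right and rows downward; lengths in mm; the calibration is good to about 2 mm. A picture is of the moment at which its call begins. There is no depth.
- hand_in(): hands the job in; it is judged then, once.
The state is a dict: "time": time; "joint_pos": joint angles; "qd": joint speeds; "joint_efforts": joint torques, N m; "tool_pos": TCP position; "tcp_rot": TCP orientation; "ft_force": force on the tool from outside, world axes, zero at the start; "wrist_torque": the same for the moment, N m; "finger_gap": finger opening in mm; "grip_force": force on a finger pad.
Only numpy, scipy, OpenCV 4.12 (cv2) and the standard library are available. Lean on these libraries where they do the work, as an engineer would, in place of code of your own. Each camera call takes 0.05 s, during which the arm holds its last target. There are 200 camera calls.

## Working session

There is one attempt and no reset: what is moved stays moved. The work goes in short steps, Python scripts to look and compute and a shell command to move; the robot and the scene stay as the last step left them, time stands still between calls to the robot, and variables do not carry over. Pictures are saved under pics/ and viewed, at most 14 in all, crops included, and the job is handed in when it is done.

```bash
mkdir -p pics; ls; python3 - <<'E'
from bench import *
import cv2
for n in ("scene","top"):
    s=snapshot(n); cv2.imwrite(f"pics/{n}0.png",s["img"][:,:,::-1]); print(n,s["fx"],s["fy"],s["cx"],s["cy"],s["extrinsics"])
print(sense())
E
```

```text
pics
scene 607.4937717661603 607.4937717661603 323.4934091264108 239.7865853058133 [[ 6.30782467e-01 -3.31723907e-01  7.01478958e-01 -3.22450919e+02]
 [-7.75959328e-01 -2.70563360e-01  5.69809258e-01 -7.00059735e+02]
 [ 7.75150705e-04 -9.03744830e-01 -4.28070883e-01  6.18665832e+02]
 [ 0.00000000e+00  0.00000000e+00  0.00000000e+00  1.00000000e+00]]
top 453.6990202419723 453.6990202419723 319.4270286928783 239.1800689600641 [[-1.47603888e-02 -9.92656697e-01  1.20061703e-01  4.75474306e+02]
 [-9.99842655e-01  1.58343739e-02  7.99614616e-03  9.46417338e+00]
 [-9.83852993e-03 -1.19924785e-01 -9.92734229e-01  1.03048504e+03]
 [ 0.00000000e+00  0.00000000e+00  0.00000000e+00  1.00000000e+00]]
{'time': 0.1, 'joint_pos': array([-7.08968902e+01,  7.51191029e+00,  8.53237428e+01,  9.84513886e-04,
        8.72614901e+01, -4.89181946e+00]), 'qd': array([-0.04604125, -0.03371544, -0.11708203, -0.06085697,  0.02160643,
        0.04840207]), 'joint_efforts': array([ 2.09503902e-03, -5.70947349e+01, -5.01945484e+01, -3.93946380e-05,
        8.00235139e-03, -3.14122147e-06]), 'tool_pos': array([ 243.96086599, -547.93712299,  403.7305702 ]), 'tcp_rot': array([-1.79903294e+02, -9.26357650e-03,  2.39948736e+01]), 'ft_force': array([ 0.63168225,  0.99221916, -0.19506313]), 'wrist_torque': array([ 0.06104842,  0.03285713, -0.03526638]), 'grip_force': 0.0, 'finger_gap': 85.80111120233151}
```

View pics/scene0.png

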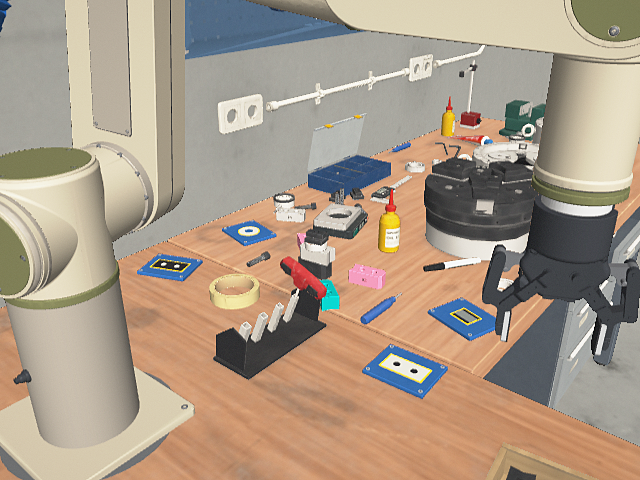

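View pics/top0.png

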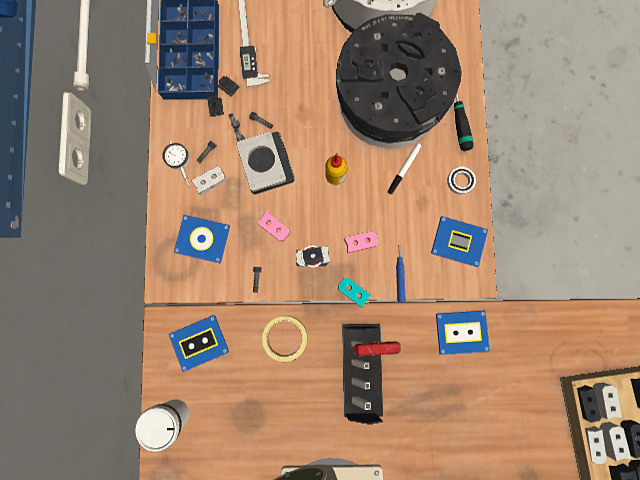

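The top view shows the stack at about (313,257) and the scene view shows it at about (316,255). The tiles in the top view are nut (460,241), bearing (201,239), light jaw (463,332) and black jaw (199,343).

What could be mistaken for the parts (top-view pixels):
- **Light jaw:** a light jaw off by itself (209,180), pink (273,226) and (361,242), turquoise (354,291), and tray jaws around (600,440).
- **Bearing:** a loose ring (461,180), and the tape roll (285,339).
- **T-nut:** small black parts (228,86) and (215,106).

By the description I choose the stack at (313,257). I'll check it in a close crop.

```bash
python3 - <<'E'
import cv2,numpy as np
t=cv2.imread("pics/top0.png");s=cv2.imread("pics/scene0.png")
a=cv2.resize(t[225:290,280:345],(400,400),interpolation=cv2.INTER_CUBIC)
b=cv2.resize(s[222:312,276:356],(400,450),interpolation=cv2.INTER_CUBIC)
c=np.zeros((450,800,3),np.uint8);c[:400,:400]=a;c[:,400:]=b
cv2.imwrite("pics/crop1.png",c)
E
```

```text
(no output)
```

View pics/crop1.png

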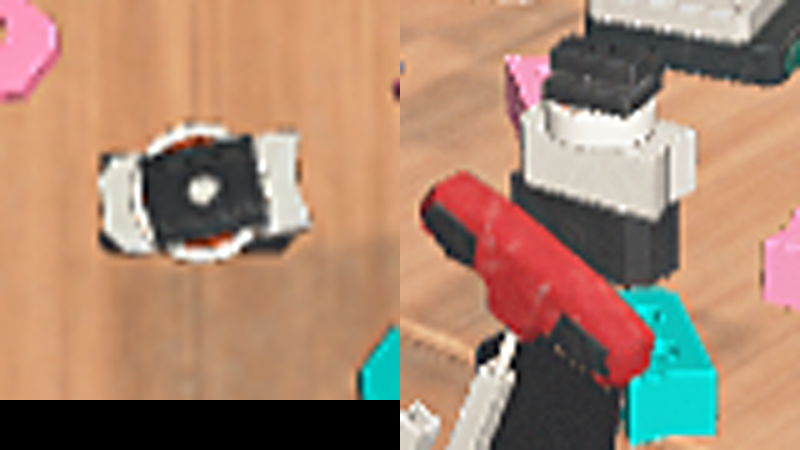

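The crop confirms the choice: a black nut with a central hole, a white bearing ring, a light jaw and a black jaw, all in one pile. The light jaw runs along world y. Next I'll measure the tiles and the stack in both views.

```bash
cat > h.py <<'E'
import cv2,numpy as np
from bench import *
def ray(s,u,v):
    E=s["extrinsics"]; d=E[:3,:3]@np.array([(u-s["cx"])/s["fx"],(v-s["cy"])/s["fy"],1.]); return E[:3,3],d
def onz(s,p,z):
    o,d=ray(s,*p); return o+d*(z-o[2])/d[2]
def tri(s1,p1,s2,p2):
    o1,d1=ray(s1,*p1);o2,d2=ray(s2,*p2)
    d1=d1/np.linalg.norm(d1);d2=d2/np.linalg.norm(d2)
    t=np.linalg.lstsq(np.c_[d1,-d2],o2-o1,rcond=None)[0]
    a,b=o1+d1*t[0],o2+d2*t[1]; return (a+b)/2,np.linalg.norm(a-b)
def proj(s,P):
    E=s["extrinsics"]; c=E[:3,:3].T@(np.array(P,float)-E[:3,3]); return np.array([s["fx"]*c[0]/c[2]+s["cx"],s["fy"]*c[1]/c[2]+s["cy"]])
def hsv(s): return cv2.cvtColor(s["img"],cv2.COLOR_RGB2HSV)
def blobs(m,amin,amax=1e9):
    cs,_=cv2.findContours(m.astype(np.uint8),cv2.RETR_EXTERNAL,cv2.CHAIN_APPROX_NONE)
    return [c for c in cs if amin<cv2.contourArea(c)<amax]
def rectw(s,c,z):
    "contour cast on plane z -> centre, sizes, angle of long side (deg)"
    w=np.array([onz(s,p[0],z)[:2] for p in c],np.float32)
    r=cv2.boxPoints(cv2.minAreaRect(w)); e1,e2=r[1]-r[0],r[2]-r[1]
    L=e1 if np.linalg.norm(e1)>np.linalg.norm(e2) else e2
    return r.mean(0).round(1),sorted([np.linalg.norm(e1).round(1),np.linalg.norm(e2).round(1)]),np.round(np.degrees(np.arctan2(L[1],L[0]))%180,1)
E
python3 - <<'E'
from h import *
T=snapshot("top");S=snapshot("scene")
C={}
for n,s in(("top",T),("scene",S)):
    h=hsv(s)
    blue=((h[...,0]>100)&(h[...,0]<118)&(h[...,1]>150)&(h[...,2]>60))
    for c in blobs(blue,250,3000):
        m=np.zeros(blue.shape,np.uint8);cv2.drawContours(m,[c],-1,1,-1)
        y=m.astype(bool)&(h[...,0]>18)&(h[...,0]<36)&(h[...,1]>120)
        b=blobs(y,40)
        if not b: continue
        k=max(b,key=cv2.contourArea);M=cv2.moments(k);p=(M["m10"]/M["m00"],M["m01"]/M["m00"])
        print(n,np.round(p,1),"tile",rectw(s,c,8),"sil",rectw(s,k,8),onz(s,p,8).round(1))
        C[n]=C.get(n,[])+[p]
for p in C["top"]:
    r=[(tri(T,p,S,q),q) for q in C["scene"]]; (x,e),q=min(r,key=lambda r:r[0][1]); print("tri",np.round(p,1),np.round(q,1),x.round(1),e.round(1))
# stack: top view
h=hsv(T);roi=np.zeros(h.shape[:2],bool);roi[235:280,285:342]=1
dark=roi&(h[...,2]<90)
for c in blobs(dark,20): print("dark",cv2.boundingRect(c),rectw(T,c,97))
wh=roi&(h[...,2]>140)&(h[...,1]<50)
ys,xs=np.nonzero(wh);print("white",xs.min(),xs.max(),ys.min(),ys.max())
print("hole",onz(T,(313,255.5),97))
a=cv2.resize(T["img"][238:274,290:334],(792,648)[:2] and (396,324),interpolation=cv2.INTER_CUBIC)
b=cv2.resize(S["img"][225:285,295:340],(405,540),interpolation=cv2.INTER_CUBIC)
o=np.zeros((540,801,3),np.uint8);o[:324,:396]=a;o[:,396:]=b;cv2.imwrite("pics/crop2.png",o[:,:,::-1])
E
```

```text
top [197.9 342.9] tile (array([372.3, 289.1], dtype=float32), [np.float32(87.6), np.float32(109.1)], np.float32(112.1)) sil (array([372.2, 290.1], dtype=float32), [np.float32(39.9), np.float32(78.0)], np.float32(112.2)) [372.1 290.2   8. ]
top [462.6 332.2] tile (array([ 387.7, -294.6], dtype=float32), [np.float32(87.7), np.float32(109.1)], np.float32(92.8)) sil (array([ 387.3, -295.5], dtype=float32), [np.float32(40.4), np.float32(77.8)], np.float32(92.7)) [ 387.2 -295.4    8. ]
top [459.7 241. ] tile (array([ 590.4, -298.6], dtype=float32), [np.float32(87.9), np.float32(108.7)], np.float32(72.6)) sil (array([ 590.3, -299.5], dtype=float32), [np.float32(38.5), np.float32(45.9)], np.float32(72.1)) [ 590.  -299.5    8. ]
top [201.2 238.3] tile (array([605.6, 286. ], dtype=float32), [np.float32(87.5), np.float32(108.8)], np.float32(76.4)) sil (array([606.1, 287.3], dtype=float32), [np.float32(50.2), np.float32(50.8)], np.float32(0.8)) [605.6 286.7   8. ]
scene [405.5 367.5] tile (array([ 380.8, -297.9], dtype=float32), [np.float32(93.0), np.float32(110.3)], np.float32(92.8)) sil (array([ 386.3, -295.6], dtype=float32), [np.float32(40.4), np.float32(78.0)], np.float32(92.9)) [ 385.9 -296.7    8. ]
scene [465.4 315.8] tile (array([ 582.8, -301.8], dtype=float32), [np.float32(92.0), np.float32(113.0)], np.float32(72.2)) sil (array([ 589.3, -299.5], dtype=float32), [np.float32(38.2), np.float32(46.2)], np.float32(73.0)) [ 589.  -299.6    8. ]
tri [197.9 342.9] [405.5 367.5] [451.3  32.9 -38. ] 542.5
tri [462.6 332.2] [405.5 367.5] [ 387.2 -295.8    6.8] 0.3
tri [459.7 241. ] [465.4 315.8] [ 589.9 -299.5    7.5] 0.4
tri [201.2 238.3] [405.5 367.5] [ 717.9  147.4 -299.6] 458.6
dark (303, 247, 20, 19) (array([554.6,  32.3], dtype=float32), [np.float32(31.6), np.float32(39.5)], np.float32(103.1))
white 296 329 245 267
hole [554.65842197  30.74746151  97.        ]
```

```bash
python3 -c "
import cv2;a=cv2.imread('pics/crop2.png');cv2.imwrite('pics/crop2.png',a[:,:800])"
```

```text
(no output)
```

View pics/crop2.png

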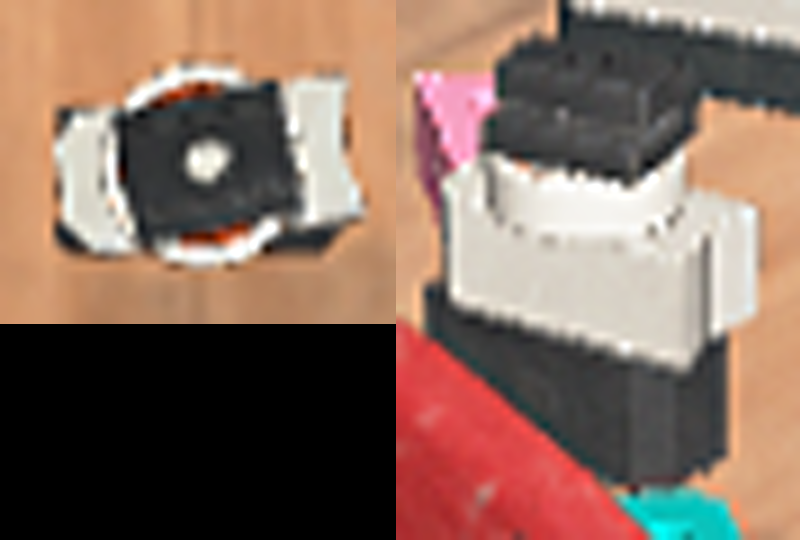

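The crop shows the nut's flange corner, front right, at top px (323.1,261.1) and scene px (320.8,241.7). The light jaw's top front-right corner is near top px (330,262). I'll triangulate the heights from corners visible in both views, and also measure the far two tiles in the scene view, where my mask missed them.

```bash
python3 - <<'E'
from h import *
T=snapshot("top");S=snapshot("scene")
print("flange top corner",tri(T,(323.1,261.1),S,(320.8,241.7)))
print("nut corner bottom",tri(T,(323.1,261.6),S,(320.8,245.0)))
# light jaw front-right top corner, crop top (342,222), scene (690+?,235)
print("light top corner",tri(T,(327.6,262.4),S,(328.0,251.0)))
print("light/black boundary under same corner",onz(T,(327.6,262.4),62))
h=hsv(S)
for nm,box in(("bearing",(215,265,218,248)),("black",(135,205,248,285))):
    x0,x1,y0,y1=box;R=np.zeros(h.shape[:2],bool);R[y0:y1,x0:x1]=1
    y=R&(h[...,0]>18)&(h[...,0]<36)&(h[...,1]>110)
    k=max(blobs(y,10),key=cv2.contourArea);c,_=np.array(cv2.minAreaRect(k)[:2],dtype=object);M=cv2.moments(cv2.convexHull(k));c=(M["m10"]/M["m00"],M["m01"]/M["m00"])
    p={"bearing":(201.2,238.3),"black":(197.9,342.9)}[nm]
    print(nm,np.round(c,1),tri(T,p,S,c))
# ring circle in top view
h=hsv(T);w=(h[...,2]>150)&(h[...,1]<60)
print("gripper now (top) proj of TCP-155:",proj(T,[244,-548,404-155]))
E
```

```text
flange top corner (array([543.58340161,  10.24701979,  83.81776022]), np.float64(0.3976437737534865))
nut corner bottom (array([543.16845058,  10.13867367,  76.5056493 ]), np.float64(0.0551177971234977))
light top corner (array([544.66319239,  -2.47278424,  65.93561268]), np.float64(7.9778509571070675))
light/black boundary under same corner [5.42356088e+02 5.41063140e-01 6.20000000e+01]Traceback (most recent call last):
  File "<stdin>", line 12, in <module>
ValueError: max() iterable argument is empty
```

The nut's underside triangulates to z≈76.5 (76 expected), the flange top to 84 (86 expected) and the tiles to 7–7.5 (8 expected), all consistent. Nut: centre (555, 31.5), long axis at 103°. Now a move planner, then the approach.

```bash
cat > plan.py <<'E'
import sys,numpy as np
from scipy.spatial.transform import Rotation as R
from bench import sense
def plan(x,y,z,yaw):
    s=sense();p=s["tool_pos"];r=R.from_euler("xyz",s["tcp_rot"],degrees=True)
    t=R.from_euler("xyz",[180,0,yaw],degrees=True)
    d=np.array([x,y,z])-p
    print("now",p.round(1),s["tcp_rot"].round(2),"t",round(s["time"],2),"gap",round(s["finger_gap"],1),"F",s["ft_force"].round(1),"grip",round(s["grip_force"],1))
    print("turn units (tool)",np.round(np.degrees((r.inv()*t).as_rotvec())/60,4),"deg",np.round(np.degrees((r.inv()*t).as_rotvec()),2))
    print("shift units BEFORE turn",np.round(r.inv().apply(d)/100,3)," AFTER turn",np.round(t.inv().apply(d)/100,3))
if __name__=="__main__": plan(*map(float,sys.argv[1:5]))
E
python3 plan.py 555 31.5 300 13
```

```text
now [ 244.  -548.1  404.3] [-179.96   -0.     23.99] t 0.3 gap 85.4 F [ 0.2 -0.8  0.7] grip 0.0
turn units (tool) [-0.0006 -0.      0.1832] deg [-0.04 -0.   10.99]
shift units BEFORE turn [ 5.198 -4.03   1.046]  AFTER turn [ 4.334 -4.948  1.043]
```

```bash
python3 -m jog '0.473 -0.366 0 0 0 0 -1;0.473 -0.366 0 0 0 0 -1;0.473 -0.366 0 0 0 0 -1;0.473 -0.366 0 0 0 0 -1;0.473 -0.366 0 0 0 0 -1'; python3 -m jog '0.473 -0.366 0 0 0 0 -1;0.473 -0.366 0 0 0 0 -1;0.473 -0.366 0 0 0 0 -1;0.473 -0.366 0 0 0 0 -1;0.473 -0.366 0 0 0 0 -1'; python3 -m jog '0.468 -0.37 0 0 0 0 -1;0 0 0 0 0 0.0916 -1;0 0 0 0 0 0.0916 -1; 0 0 0 0 0 0 -1'; python3 plan.py 555 31.5 300 13
```

```text
time: 0.92
tool_pos: [386.2, -283.0, 404.8]
tcp_rot: [180.0, -0.0, 24.0]
ft_force: [0.6, -0.0, -0.6]
finger_gap: 85.7
grip_force: 0.0
time: 1.55
tool_pos: [527.9, -19.5, 404.9]
tcp_rot: [180.0, -0.0, 24.0]
ft_force: [0.8, -1.3, -0.1]
finger_gap: 85.3
grip_force: 0.0
time: 2.05
tool_pos: [555.0, 31.6, 404.6]
tcp_rot: [-180.0, 0.0, 13.1]
ft_force: [0.4, 0.6, -0.1]
finger_gap: 85.1
grip_force: 0.0
now [555.   31.6 404.6] [-1.800e+02  1.000e-02  1.306e+01] t 2.05 gap 85.1 F [ 0.4  0.6 -0.1] grip 0.0
turn units (tool) [-0.      0.0002  0.001 ] deg [-0.    0.01  0.06]
shift units BEFORE turn [-0.000e+00  1.000e-03  1.046e+00]  AFTER turn [-0.000e+00  1.000e-03  1.046e+00]
```

```bash
python3 -m jog '0 0 0.5 0 0 0 -1;0 0 0.5 0 0 0 -1;0 0 0.4 0 0 0 -1;0 0 0.12 0 0 0 -1;0 0 0 0 0 0 -1' 30; python3 -m jog '0 0 0 0 0 0 0.3;0 0 0 0 0 0 0.3;0 0 0 0 0 0 0.3;0 0 0 0 0 0 0.3;0 0 0 0 0 0 0.3';python3 -m jog '0 0 0 0 0 0 0.3;0 0 0 0 0 0 0.3;0 0 0 0 0 0 0.3'; python3 - <<'E'
from h import *
T=snapshot("top");S=snapshot("scene")
a=cv2.resize(T["img"][215:295,270:360],(400,356),interpolation=cv2.INTER_CUBIC)
b=cv2.resize(S["img"][190:300,270:370],(400,440),interpolation=cv2.INTER_CUBIC)
o=np.zeros((440,800,3),np.uint8);o[:356,:400]=a;o[:,400:]=b;cv2.imwrite("pics/g1.png",o[:,:,::-1])
E
```

```text
time: 2.68
tool_pos: [555.0, 31.2, 252.8]
tcp_rot: [-180.0, 0.0, 13.0]
ft_force: [-0.8, 0.2, 0.4]
finger_gap: 85.5
grip_force: 0.0
time: 3.3
tool_pos: [555.8, 31.4, 254.4]
tcp_rot: [180.0, -0.2, 13.0]
ft_force: [-1.0, -0.0, 6.0]
finger_gap: 39.2
grip_force: 31.1
time: 3.68
tool_pos: [555.8, 31.4, 254.4]
tcp_rot: [180.0, -0.2, 13.0]
ft_force: [-0.2, -0.3, 7.5]
finger_gap: 39.3
grip_force: 31.1
```

View pics/g1.png

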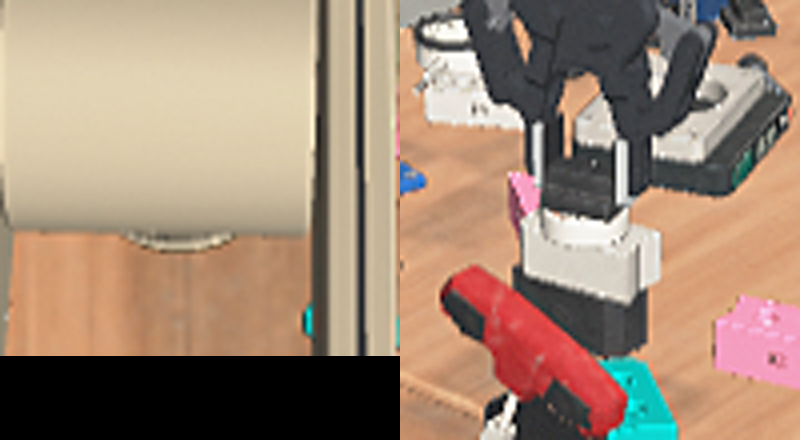

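The grasp holds: the gap is 39.3 mm (40 mm nut) and the fingertips are flush with the nut's underside on the bearing (+7 N). In the scene crop the pads sit at the nut's two ends, (540,160) and (622,175). Now lift and carry it to the nut tile.

```bash
python3 -m jog '0 0 -0.1 0 0 0 0.3;0 0 -0.4 0 0 0 0.3;0 0 -0.5 0 0 0 0.3;-0.068 0.55 0 0 0 0 0.3;-0.068 0.55 0 0 0 0 0.3'; python3 -m jog '-0.068 0.55 0 0 0 0 0.3;-0.068 0.55 0 0 0 0 0.3;-0.068 0.55 0 0 0 0 0.3;-0.068 0.55 0 0 0 0 0.3;0 0 0 0 0 0.17 0.3';python3 -m jog '0 0 0 0 0 0.17 0.3;0 0 0 0 0 0.17 0.3;0 0 0 0 0 0 0.3'; python3 plan.py 590.2 -299.2 188 -17.7
python3 - <<'E'
from h import *
T=snapshot("top");S=snapshot("scene")
a=cv2.resize(T["img"][215:295,270:360],(400,356),interpolation=cv2.INTER_CUBIC)
b=cv2.resize(S["img"][190:340,270:370+120],(400,400*150//220),interpolation=cv2.INTER_CUBIC)
o=np.zeros((440,800,3),np.uint8);o[:356,:400]=a;o[:len(b),400:]=b;cv2.imwrite("pics/g2.png",o[:,:,::-1])
E
```

```text
time: 4.4
tool_pos: [566.8, -79.4, 354.5]
tcp_rot: [179.9, -0.1, 13.1]
ft_force: [1.1, 0.8, -2.0]
finger_gap: 39.2
grip_force: 30.6
time: 5.03
tool_pos: [588.7, -303.4, 352.5]
tcp_rot: [180.0, 0.0, 2.4]
ft_force: [-0.3, 1.3, -0.9]
finger_gap: 39.3
grip_force: 30.7
time: 5.4
tool_pos: [589.4, -299.3, 352.9]
tcp_rot: [-180.0, 0.0, -17.5]
ft_force: [0.5, 0.3, -1.5]
finger_gap: 39.3
grip_force: 30.7
now [ 589.4 -299.3  352.9] [-1.7999e+02  2.0000e-02 -1.7540e+01] t 5.4 gap 39.3 F [ 0.5  0.3 -1.5] grip 30.7
turn units (tool) [-0.0001  0.0003  0.0027] deg [-0.01  0.02  0.16]
shift units BEFORE turn [ 0.008 -0.003  1.649]  AFTER turn [ 0.007 -0.003  1.649]
```

View pics/g2.png

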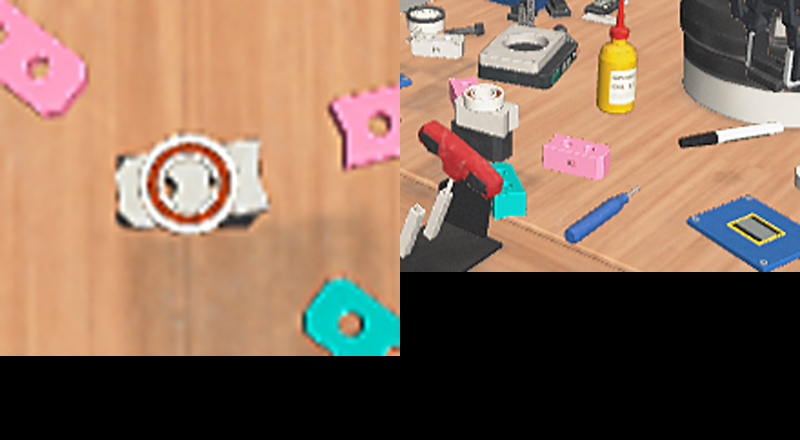

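The nut came away cleanly. The bearing, at crop (187,185), and the rest of the stack still stand, and the tile is free. Now lower it.

```bash
python3 -m jog '0.008 -0.003 0.5 0 0 0.0027 0.3;0 0 0.5 0 0 0 0.3;0 0 0.5 0 0 0 0.3;0 0 0.12 0 0 0 0.3;0 0 0 0 0 0 0.3'; python3 plan.py 590.2 -299.2 186.4 -17.7
```

```text
time: 6.12
tool_pos: [590.4, -299.2, 190.9]
tcp_rot: [-180.0, 0.0, -17.7]
ft_force: [0.0, -0.2, 0.6]
finger_gap: 39.1
grip_force: 31.0
now [ 590.4 -299.2  190.9] [-1.7999e+02  4.0000e-02 -1.7650e+01] t 6.12 gap 39.1 F [ 0.  -0.2  0.6] grip 31.0
turn units (tool) [-0.0001  0.0007  0.0008] deg [-0.01  0.04  0.05]
shift units BEFORE turn [-0.002  0.001  0.045]  AFTER turn [-0.002  0.001  0.045]
```

```bash
python3 -m jog '-0.002 0 0.035 0 0 0 0.3;0 0 0 0 0 0 0.3'; python3 -m jog '0 0 0.015 0 0 0 0.3;0 0 0 0 0 0 0.3'
```

```text
time: 6.38
tool_pos: [590.8, -299.6, 188.9]
tcp_rot: [180.0, -0.1, -17.7]
ft_force: [0.8, -0.4, -1.5]
finger_gap: 39.3
grip_force: 31.0
time: 6.62
tool_pos: [590.4, -299.3, 186.2]
tcp_rot: [180.0, -0.1, -17.8]
ft_force: [-0.2, 0.4, -0.6]
finger_gap: 39.4
grip_force: 31.1
```

```bash
python3 -m jog '0 0 0.01 0 0 0 0.3;0 0 0 0 0 0 0.3'; python3 -m jog '0 0 0.01 0 0 0 0.3;0 0 0 0 0 0 0.3'
```

```text
time: 6.88
tool_pos: [590.4, -299.4, 186.2]
tcp_rot: [180.0, -0.0, -17.8]
ft_force: [-3.7, 2.2, 8.3]
finger_gap: 39.0
grip_force: 32.0
time: 7.12
tool_pos: [590.5, -299.4, 186.2]
tcp_rot: [180.0, -0.0, -17.7]
ft_force: [-7.7, 5.2, 16.4]
finger_gap: 39.5
grip_force: 32.9
```

```bash
python3 -m jog '0 0 -0.018 0 0 0 0.3;0 0 0 0 0 0 0.1;0 0 0 0 0 0 -1;0 0 0 0 0 0 -1;0 0 0 0 0 0 -1';  python3 -m jog '0 0 -0.4 0 0 0 -1;0 0 -0.5 0 0 0 -1;0 0 -0.5 0 0 -0.175 -1;0 0 -0.2 0 0 -0.175 -1;0 0 0 0 0 -0.175 -1';python3 -m jog '0 0 0 0 0 -0.175 -1;0 0 0 0 0 -0.175 -1;0 0 0 0 0 -0.175 -1;0 0 0 0 0 -0.175 -1;0 0 0 0 0 -0.175 -1';python3 -m jog '0 0 0 0 0 -0.175 -1;0 0 0 0 0 -0.175 -1;0 0 0 0 0 -0.175 -1;0 0 0 0 0 0 -1'
python3 - <<'E'
from h import *
T=snapshot("top");S=snapshot("scene")
h=hsv(T);R=np.zeros(h.shape[:2],bool)
R[228:285,290:340]=1
w=R&(h[...,2]>130)&(h[...,1]<60)
c=max(blobs(w,20),key=cv2.contourArea);print("white outline jaw z62",rectw(T,c,62))
# bearing: orange seal
o=R&(h[...,0]<14)&(h[...,1]>170)&(h[...,2]>80)
c=max(blobs(o,10),key=cv2.contourArea);(u,v),r=cv2.minEnclosingCircle(c);print("seal circle",u,v,r,onz(T,(u,v),76).round(1))
e=cv2.fitEllipse(c);print("ellipse",e,onz(T,e[0],76).round(1))
hs=hsv(S);R=np.zeros(h.shape[:2],bool);R[230:270,295:340]=1
o=R&((hs[...,0]<14)|(hs[...,0]>172))&(hs[...,1]>110)
for c in blobs(o,3): print("scene orange",cv2.boundingRect(c))
a=cv2.resize(T["img"][238:274,290:334],(396,324),interpolation=cv2.INTER_CUBIC)
b=cv2.resize(T["img"][210:275,425:495],(400,371),interpolation=cv2.INTER_CUBIC)
d=cv2.resize(S["img"][225:270,295:340],(270,270),interpolation=cv2.INTER_CUBIC)
o=np.zeros((600,800,3),np.uint8);o[:324,:396]=a;o[:371,400:]=b;o[330:,:270]=d;cv2.imwrite("pics/g3.png",o[:,:,::-1])
E
```

```text
time: 7.75
tool_pos: [590.1, -299.2, 185.1]
tcp_rot: [-180.0, 0.0, -17.8]
ft_force: [0.3, -0.7, 0.3]
finger_gap: 85.4
grip_force: 0.0
time: 8.38
tool_pos: [590.9, -299.6, 349.0]
tcp_rot: [179.8, -0.2, 14.1]
ft_force: [-0.8, 0.8, -0.0]
finger_gap: 85.3
grip_force: 0.0
time: 9.0
tool_pos: [590.1, -299.2, 345.3]
tcp_rot: [-180.0, -0.0, 66.6]
ft_force: [0.5, 1.3, -0.7]
finger_gap: 85.5
grip_force: 0.0
time: 9.5
tool_pos: [590.1, -299.2, 345.3]
tcp_rot: [-180.0, -0.0, 97.7]
ft_force: [0.9, -0.2, 0.9]
finger_gap: 85.4
grip_force: 0.0
white outline jaw z62 (array([556.6,  32.7], dtype=float32), [np.float32(47.2), np.float32(70.7)], np.float32(89.1))
seal circle 311.8571472167969 255.7142791748047 8.950067520141602 [556.   33.6  76. ]
ellipse ((311.85821533203125, 255.73646545410156), (16.68608856201172, 17.1660099029541), 91.94525146484375) [556.   33.6  76. ]
scene orange (295, 260, 12, 10)
scene orange (332, 258, 8, 12)
scene orange (335, 247, 5, 10)
scene orange (313, 233, 18, 7)
```

View pics/g3.png

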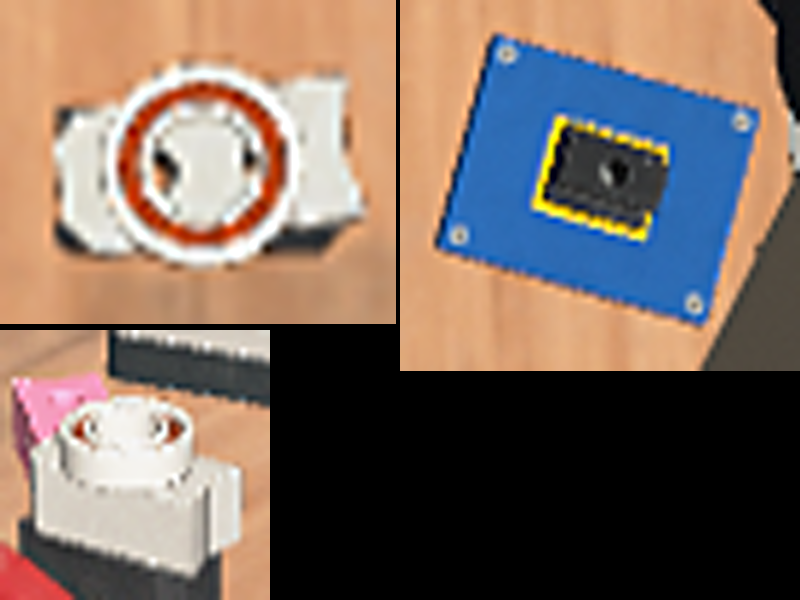

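```bash
python3 - <<'E'
from h import *
T=snapshot("top");S=snapshot("scene")
for n,s,b in(("top",T,(440,480,225,260)),("scene",S,(440,495,290,335))):
    h=hsv(s);R=np.zeros(h.shape[:2],bool);R[b[2]:b[3],b[0]:b[1]]=1
    y=R&(h[...,0]>18)&(h[...,0]<36)&(h[...,1]>110)&(h[...,2]>90)
    d=R&(h[...,2]<80)&(h[...,1]<140)
    c=max(blobs(d,20),key=cv2.contourArea)
    ax=np.radians(72.4);L=np.array([np.cos(ax),np.sin(ax)]);W=np.array([-L[1],L[0]])
    o=np.array([590.2,-299.2])
    for m,z in(("dark",8),("dark",29)):
        q=np.array([onz(s,p[0],z)[:2] for p in c])-o; print(n,m,z,"L",(q@L).min().round(1),(q@L).max().round(1),"W",(q@W).min().round(1),(q@W).max().round(1))
    ys,xs=np.nonzero(y);q=np.array([onz(s,p,8)[:2] for p in zip(xs,ys)])-o; print(n,"yellow L",(q@L).min().round(1),(q@L).max().round(1),"W",(q@W).min().round(1),(q@W).max().round(1))
E
```

```text
top dark 8 L -24.4 17.8 W -16.0 14.5
top dark 29 L -18.5 22.8 W -11.5 18.3
top yellow L -23.1 22.7 W -18.7 19.3
scene dark 8 L -16.5 42.0 W -32.4 15.4
scene dark 29 L -38.6 17.9 W -5.5 40.6
scene yellow L -23.8 21.9 W -17.5 20.7
```

The nut sits within about 1 mm of its silhouette; the right-hand yellow edge is hidden only by perspective. Next is the bearing, at (556, 33.6) with its top at z≈76, gripped across the light jaw's short side (yaw 97.7).

```bash
python3 -m jog '0.557 0.018 0 0 0 0 -1;0.557 0.018 0 0 0 0 -1;0.557 0.018 0 0 0 0 -1;0.557 0.018 0 0 0 0 -1;0.557 0.018 0 0 0 0 -1'; python3 -m jog '0.557 0.018 0 0 0 0 -1;0 0 0 0 0 0 -1';python3 plan.py 556 33.6 244 97.3
```

```text
time: 10.32
tool_pos: [561.1, -20.3, 345.7]
tcp_rot: [180.0, 0.0, 97.6]
ft_force: [0.5, 0.7, 0.1]
finger_gap: 85.4
grip_force: 0.0
time: 10.58
tool_pos: [555.3, 36.9, 345.7]
tcp_rot: [180.0, -0.1, 97.9]
ft_force: [0.1, -1.0, -0.7]
finger_gap: 85.3
grip_force: 0.0
now [555.3  36.9 345.7] [ 1.7998e+02 -5.0000e-02  9.7900e+01] t 10.57 gap 85.3 F [ 0.1 -1.  -0.7] grip 0.0
turn units (tool) [ 0.0004 -0.0009  0.01  ] deg [ 0.02 -0.05  0.6 ]
shift units BEFORE turn [-0.035  0.002  1.017]  AFTER turn [-0.034  0.002  1.017]
```

```bash
python3 -m jog '0 0 0.4 0 0 0 -1;0 0 0.4 0 0 0 -1;0 0 0 0 0 0 -1';python3 plan.py 556 33.6 244 97.3
```

```text
time: 10.95
tool_pos: [554.1, 32.5, 261.9]
tcp_rot: [-179.6, -0.1, 97.6]
ft_force: [-0.4, -0.6, -0.1]
finger_gap: 85.7
grip_force: 0.0
now [554.1  32.5 261.9] [-1.7958e+02 -5.0000e-02  9.7630e+01] t 10.95 gap 85.7 F [-0.4 -0.6 -0.1] grip 0.0
turn units (tool) [-0.007  -0.0008  0.0055] deg [-0.42 -0.05  0.33]
shift units BEFORE turn [0.008 0.021 0.178]  AFTER turn [0.008 0.02  0.179]
```

```bash
python3 -m jog '0.003 0.01 0.16 0 0 0 -1;0 0 0 0 0 0 -1;0 0 0 0 0 0 -1';python3 plan.py 556 33.6 244 97.3
```

```text
time: 11.32
tool_pos: [557.4, 33.7, 250.6]
tcp_rot: [179.9, 0.0, 97.7]
ft_force: [-0.1, 0.1, -0.1]
finger_gap: 85.2
grip_force: 0.0
now [557.4  33.7 250.6] [1.7991e+02 2.0000e-02 9.7730e+01] t 11.32 gap 85.2 F [-0.1  0.1 -0.1] grip 0.0
turn units (tool) [0.0016 0.0003 0.0071] deg [0.09 0.02 0.43]
shift units BEFORE turn [ 0.001 -0.014  0.066]  AFTER turn [ 0.001 -0.014  0.066]
```

```bash
python3 -m jog '0 -0.012 0.066 0 0 0 -1;0 0 0 0 0 0 -1';python3 -m jog '0 0 0 0 0 0 0.2;0 0 0 0 0 0 0.2;0 0 0 0 0 0 0.2;0 0 0 0 0 0 0.2;0 0 0 0 0 0 0.2' 35; python3 plan.py 556 33.6 244 97.3
```

```text
time: 11.58
tool_pos: [555.3, 33.7, 242.5]
tcp_rot: [-180.0, -0.0, 97.7]
ft_force: [-1.0, 0.1, 0.6]
finger_gap: 85.6
grip_force: 0.0
time: 12.2
tool_pos: [555.8, 33.7, 243.4]
tcp_rot: [180.0, 0.0, 97.7]
ft_force: [-1.2, -0.6, 5.2]
finger_gap: 44.3
grip_force: 35.4
now [555.8  33.7 243.4] [1.7996e+02 1.0000e-02 9.7740e+01] t 12.2 gap 44.3 F [-1.2 -0.6  5.2] grip 35.4
turn units (tool) [0.0007 0.0001 0.0074] deg [0.04 0.01 0.44]
shift units BEFORE turn [-0.001  0.002 -0.006]  AFTER turn [-0.001  0.002 -0.006]
```

The gap reads 44.3 mm instead of 47, so I'll look before lifting.

```bash
python3 - <<'E'
from h import *
S=snapshot("scene")
cv2.imwrite("pics/g4.png",cv2.resize(S["img"][200:280,280:360],(560,560),interpolation=cv2.INTER_CUBIC)[:,:,::-1])
E
```

View pics/g4.png

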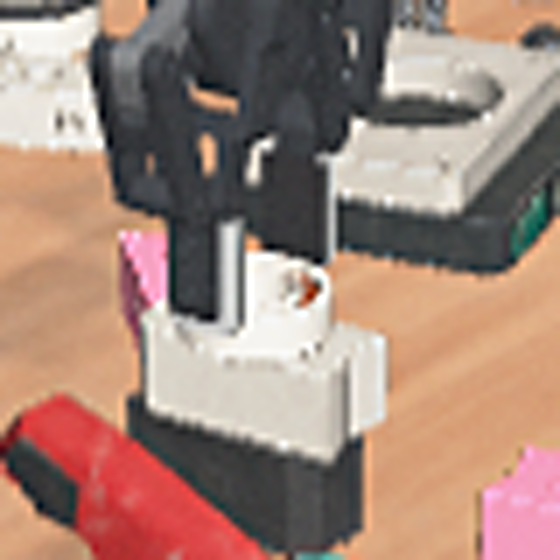

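The near pad (~x 206) and the far pad (~x 315) straddle the bearing centre (~x 254) symmetrically, so the grip is sound. I'll lift gently and look.

```bash
python3 -m jog '0 0 -0.05 0 0 0 0.2;0 0 -0.1 0 0 0 0.2;0 0 0 0 0 0 0.2' 45;python3 -m jog '0 0 -0.3 0 0 0 0.2;0 0 -0.5 0 0 0 0.2;0 0 0 0 0 0 0.2;0 0 0 0 0 0 0.2'; python3 plan.py 605.8 286.7 200 97.7;  python3 - <<'E'
from h import *
S=snapshot("scene")
cv2.imwrite("pics/g5.png",cv2.resize(S["img"][150:270,270:390],(600,600),interpolation=cv2.INTER_CUBIC)[:,:,::-1])
E
```

```text
time: 12.62
tool_pos: [556.1, 33.7, 259.0]
tcp_rot: [179.9, 0.0, 97.7]
ft_force: [-0.6, 0.3, -1.9]
finger_gap: 44.0
grip_force: 45.9
time: 13.12
tool_pos: [555.5, 33.7, 337.5]
tcp_rot: [-180.0, -0.0, 97.7]
ft_force: [-0.2, 0.5, -2.2]
finger_gap: 43.5
grip_force: 46.3
now [555.5  33.7 337.5] [-180.     -0.     97.74] t 13.12 gap 43.5 F [-0.2  0.5 -2.2] grip 46.3
turn units (tool) [-0.0001 -0.      0.0007] deg [-0.   -0.    0.04]
shift units BEFORE turn [2.439 0.84  1.375]  AFTER turn [2.44  0.838 1.375]
```

View pics/g5.png

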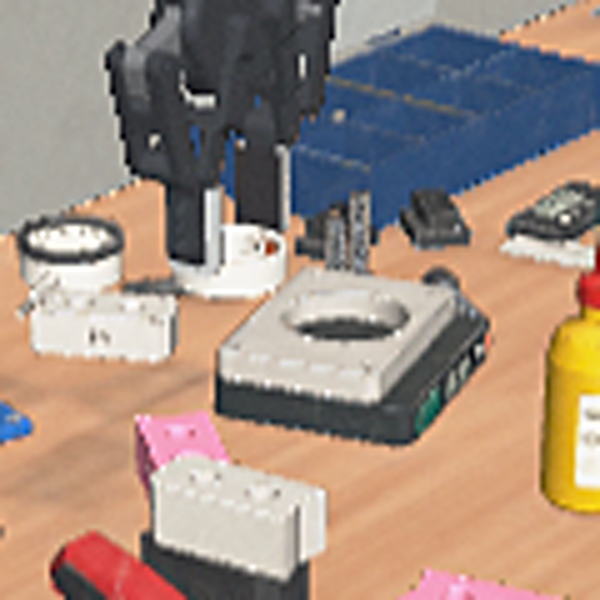

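The bearing is lifted alone and hangs level; the light jaw stays at crop (235,510). Carry it to its tile.

```bash
python3 -m jog '0.488 0.168 0 0 0 0 0.2;0.488 0.168 0 0 0 0 0.2;0.488 0.168 0 0 0 0 0.2;0.488 0.168 0 0 0 0 0.2;0.488 0.168 0 0 0 0 0.2'; python3 -m jog '0 0 0.4 0 0 0 0.2;0 0 0.5 0 0 0 0.2;0 0 0.4 0 0 0 0.2;0 0 0 0 0 0 0.2;0 0 0 0 0 0 0.2';python3 plan.py 605.8 286.6 189.4 97.7
```

```text
time: 13.8
tool_pos: [605.6, 288.2, 335.4]
tcp_rot: [-179.8, 0.1, 97.7]
ft_force: [0.5, -0.2, -1.3]
finger_gap: 43.9
grip_force: 46.2
time: 14.42
tool_pos: [606.2, 286.8, 208.6]
tcp_rot: [180.0, -0.0, 97.7]
ft_force: [0.1, -0.1, -1.5]
finger_gap: 43.7
grip_force: 46.3
now [606.2 286.8 208.6] [179.99  -0.    97.74] t 14.43 gap 43.7 F [ 0.1 -0.1 -1.5] grip 46.3
turn units (tool) [ 0.0002 -0.0001  0.0006] deg [ 0.01 -0.    0.04]
shift units BEFORE turn [-0.001 -0.005  0.192]  AFTER turn [-0.001 -0.005  0.192]
```

```bash
python3 - <<'E'
from h import *
T=snapshot("top");S=snapshot("scene")
h=hsv(T);R=np.zeros(h.shape[:2],bool);R[240:275,290:335]=1
w=R&(h[...,2]>120)&(h[...,1]<60)
c=max(blobs(w,20),key=cv2.contourArea);print("light jaw z62",rectw(T,c,62),"area",cv2.contourArea(c))
a=cv2.resize(T["img"][235:280,285:340],(495,405),interpolation=cv2.INTER_CUBIC)
d=cv2.resize(S["img"][235:285,295:338],(300,349),interpolation=cv2.INTER_CUBIC)
o=np.zeros((410,800,3),np.uint8);o[:405,:495]=a;o[:349,500:]=d;cv2.imwrite("pics/g6.png",o[:,:,::-1])
E
```

```text
light jaw z62 (array([556.7,  32.3], dtype=float32), [np.float32(34.9), np.float32(70.6)], np.float32(97.3)) area 470.0
```

View pics/g6.png

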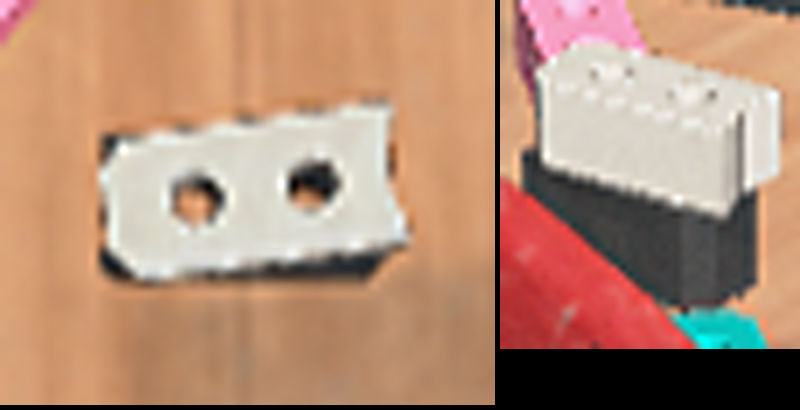

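The light jaw shows at (556.7, 32.3), 97.3°, measuring 35 × 71 mm as it should. Contrary to the text, the black jaw lies nearly parallel beneath it. Lower the bearing.

```bash
python3 -m jog '0 -0.004 0.16 0 0 0 0.2;0 0 0 0 0 0 0.2;0 0 0.02 0 0 0 0.2;0 0 0 0 0 0 0.2'; python3 -m jog '0 0 0.015 0 0 0 0.2;0 0 0 0 0 0 0.2';python3 plan.py 605.8 286.6 189.4 97.7
```

```text
time: 15.02
tool_pos: [605.6, 286.7, 190.0]
tcp_rot: [180.0, -0.0, 97.7]
ft_force: [1.5, 0.6, -1.0]
finger_gap: 44.1
grip_force: 46.4
time: 15.28
tool_pos: [605.9, 286.8, 189.6]
tcp_rot: [180.0, -0.0, 97.7]
ft_force: [-4.1, -2.4, 5.3]
finger_gap: 43.6
grip_force: 47.1
now [605.9 286.8 189.6] [ 1.7996e+02 -1.0000e-02  9.7740e+01] t 15.28 gap 43.6 F [-4.1 -2.4  5.3] grip 47.1
turn units (tool) [ 0.0007 -0.0001  0.0007] deg [ 0.04 -0.01  0.04]
shift units BEFORE turn [-0.002 -0.001  0.002]  AFTER turn [-0.002 -0.001  0.002]
```

```bash
python3 -m jog '0 0 -0.015 0 0 0 0.2;0 0 0 0 0 0 0;0 0 0 0 0 0 -1;0 0 0 0 0 0 -1;0 0 0 0 0 0 -1';python3 -m jog '0 0 -0.3 0 0 0 -1;0 0 -0.5 0 0 0 -1;0 0 -0.4 0 0 0 -1;-0.491 -0.166 0 0 0 0 -1;-0.491 -0.166 0 0 0 0 -1'; python3 -m jog '-0.491 -0.166 0 0 0 0 -1;-0.491 -0.166 0 0 0 0 -1;-0.491 -0.166 0 0 0 0 -1;0 0 0 0 0 0 -1;0 0 0 0 0 0 -1'; python3 plan.py 556.7 32.3 219 97.3
python3 - <<'E'
from h import *
T=snapshot("top");S=snapshot("scene")
h=hsv(T);R=np.zeros(h.shape[:2],bool);R[215:262,178:225]=1
w=R&(h[...,2]>140)&(h[...,1]<60)
c=max(blobs(w,20),key=cv2.contourArea);M=cv2.moments(c);p=(M["m10"]/M["m00"],M["m01"]/M["m00"]);print("bearing top z22",onz(T,p,22).round(1),rectw(T,c,22))
y=R&(h[...,0]>18)&(h[...,0]<36)&(h[...,1]>120);ys,xs=np.nonzero(y);print("yellow",xs.min(),xs.max(),ys.min(),ys.max())
o=R&(h[...,0]<14)&(h[...,1]>170);c=blobs(o,5);c=max(c,key=cv2.contourArea);print("seal",onz(T,cv2.fitEllipse(c)[0],22).round(1))
a=cv2.resize(T["img"][210:270,170:235],(433,400),interpolation=cv2.INTER_CUBIC)
cv2.imwrite("pics/g7.png",a[:,:,::-1])
E
```

```text
time: 15.9
tool_pos: [605.7, 286.7, 189.9]
tcp_rot: [180.0, -0.0, 97.7]
ft_force: [-0.5, 0.0, -0.3]
finger_gap: 85.5
grip_force: 0.0
time: 16.52
tool_pos: [585.8, 184.3, 311.0]
tcp_rot: [179.9, 0.0, 97.8]
ft_force: [-0.0, -1.4, -0.5]
finger_gap: 85.5
grip_force: 0.0
time: 17.15
tool_pos: [556.6, 32.4, 310.1]
tcp_rot: [180.0, -0.0, 97.7]
ft_force: [0.3, 0.5, 0.3]
finger_gap: 85.5
grip_force: 0.0
now [556.6  32.4 310.1] [ 1.7996e+02 -2.0000e-02  9.7690e+01] t 17.15 gap 85.5 F [0.3 0.5 0.3] grip 0.0
turn units (tool) [ 0.0006 -0.0004  0.0065] deg [ 0.04 -0.02  0.39]
shift units BEFORE turn [-0.001  0.001  0.911]  AFTER turn [-0.001  0.001  0.911]
bearing top z22 [605.9 285.2  22. ] (array([606.1, 285.2], dtype=float32), [np.float32(44.0), np.float32(47.1)], np.float32(45.1))
yellow 191 212 228 249
seal [606.  285.7  22. ]
```

View pics/g7.png

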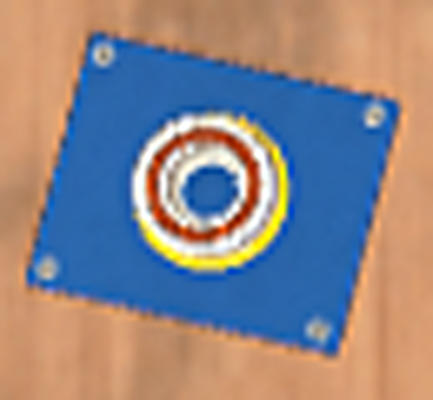

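The bearing lies at (606.0, 285.5) against a target of (605.8, 286.6), about 1 mm off, so that's fine. The light jaw's front-right top corner is at top px (329.5,261.2) and scene px (328.2,251.4). I'll check its height, then descend.

```bash
python3 - <<'E'
from h import *
T=snapshot("top");S=snapshot("scene")
print(tri(T,(329.5,261.2),S,(328.2,251.4)))
E
python3 -m jog '0 0 0.4 0 0 0 -1;0 0 0.4 0 0 0.006 -1;0 0 0.05 0 0 0 -1;0 0 0 0 0 0 -1;0 0 0 0 0 0 -1' 50; python3 plan.py 556.7 32.3 219 97.3
```

```text
(array([545.78359098,  -4.89466956,  65.46952599]), np.float64(3.61352488367721))
time: 17.98
tool_pos: [557.5, 32.5, 227.1]
tcp_rot: [179.8, 0.0, 97.4]
ft_force: [0.1, 0.7, -0.0]
finger_gap: 85.3
grip_force: 0.0
now [557.5  32.5 227.1] [1.7981e+02 3.0000e-02 9.7410e+01] t 17.98 gap 85.3 F [ 0.1  0.7 -0. ] grip 0.0
turn units (tool) [0.0032 0.0005 0.0018] deg [0.19 0.03 0.11]
shift units BEFORE turn [-0.001 -0.009  0.081]  AFTER turn [-0.001 -0.008  0.081]
```

```bash
python3 -m jog '0 -0.004 0.075 0 0 0 -1;0 0 0 0 0 0 -1';python3 -m jog '0 0 0 0 0 0 0.4;0 0 0 0 0 0 0.4;0 0 0 0 0 0 0.4;0 0 0 0 0 0 0.4;0 0 0 0 0 0 0.4' 60; python3 plan.py 556.7 32.3 219 97.3; python3 -m jog '0 0 -0.03 0 0 0 0.4;0 0 -0.1 0 0 0 0.4;0 0 0 0 0 0 0.4';python3 plan.py 387.4 -295.2 219 92.8
```

```text
time: 18.23
tool_pos: [555.9, 32.2, 217.3]
tcp_rot: [-180.0, -0.0, 97.4]
ft_force: [-0.6, -0.5, -0.7]
finger_gap: 85.4
grip_force: 0.0
time: 18.85
tool_pos: [556.3, 32.2, 217.8]
tcp_rot: [179.9, 0.0, 97.4]
ft_force: [0.7, -1.4, 2.5]
finger_gap: 32.5
grip_force: 61.2
now [556.3  32.2 217.8] [1.7994e+02 1.0000e-02 9.7380e+01] t 18.85 gap 32.5 F [ 0.7 -1.4  2.5] grip 61.2
turn units (tool) [0.001  0.0002 0.0014] deg [0.06 0.01 0.08]
shift units BEFORE turn [ 0.001  0.004 -0.012]  AFTER turn [ 0.001  0.004 -0.012]
time: 19.23
tool_pos: [556.3, 32.2, 231.3]
tcp_rot: [179.9, 0.0, 97.4]
ft_force: [0.9, -0.1, -3.2]
finger_gap: 32.3
grip_force: 60.6
now [556.3  32.2 231.3] [1.7993e+02 1.0000e-02 9.7380e+01] t 19.23 gap 32.3 F [ 0.9 -0.1 -3.2] grip 60.6
turn units (tool) [0.0012 0.0002 0.0763] deg [0.07 0.01 4.58]
shift units BEFORE turn [-3.03  -2.096  0.121]  AFTER turn [-3.188 -1.847  0.123]
```

```bash
python3 -m jog '0 0 -0.5 0 0 0 0.4;0 0 -0.5 0 0 0 0.4;-0.505 -0.349 0 0 0 0 0.4;-0.505 -0.349 0 0 0 0 0.4;-0.505 -0.349 0 0 0 0 0.4'; python3 -m jog '-0.505 -0.349 0 0 0 0 0.4;-0.505 -0.349 0 0 0 0 0.4;-0.505 -0.349 0 0 0 0 0.4;0 0 0 0 0 0.0763 0.4;0 0 0 0 0 0 0.4';python3 -m jog '0 0 0.5 0 0 0 0.4;0 0 0.5 0 0 0 0.4;0 0 0.1 0 0 0 0.4;0 0 0 0 0 0 0.4;0 0 0 0 0 0 0.4';python3 plan.py 387.4 -295.2 191.8 92.8
```

```text
time: 19.85
tool_pos: [470.5, -132.6, 330.5]
tcp_rot: [180.0, 0.0, 97.4]
ft_force: [1.4, -0.7, -3.9]
finger_gap: 32.7
grip_force: 61.7
time: 20.48
tool_pos: [386.7, -295.7, 330.2]
tcp_rot: [-180.0, -0.0, 92.7]
ft_force: [-0.1, 0.2, -3.8]
finger_gap: 32.8
grip_force: 61.7
time: 21.1
tool_pos: [388.5, -295.9, 222.9]
tcp_rot: [179.8, 0.2, 92.9]
ft_force: [0.5, -0.3, -4.0]
finger_gap: 32.3
grip_force: 61.8
now [ 388.5 -295.9  222.9] [1.7984e+02 1.6000e-01 9.2860e+01] t 21.1 gap 32.3 F [ 0.5 -0.3 -4. ] grip 61.8
turn units (tool) [0.0026 0.0027 0.001 ] deg [0.16 0.16 0.06]
shift units BEFORE turn [ 0.008 -0.011  0.311]  AFTER turn [ 0.007 -0.01   0.311]
```

```bash
python3 - <<'E'
from h import *
T=snapshot("top");S=snapshot("scene")
h=hsv(T);R=np.zeros(h.shape[:2],bool);R[235:285,285:342]=1
d=R&(h[...,2]<90)
c=max(blobs(d,100),key=cv2.contourArea);print("black jaw z34",rectw(T,c,34),cv2.boundingRect(c))
a=cv2.resize(T["img"][235:280,285:340],(330,270),interpolation=cv2.INTER_CUBIC)
d=cv2.resize(S["img"][290:410,350:470],(460,460),interpolation=cv2.INTER_CUBIC)
b=cv2.resize(S["img"][235:290,295:345],(300,330),interpolation=cv2.INTER_CUBIC)
o=np.zeros((600,800,3),np.uint8);o[:270,:330]=a;o[270:,:300]=b;o[:460,335:795]=d;cv2.imwrite("pics/g8.png",o[:,:,::-1])
E
```

```text
black jaw z34 (array([555.7,  35.5], dtype=float32), [np.float32(33.1), np.float32(68.2)], np.float32(89.1)) (296, 250, 32, 16)
```

View pics/g8.png

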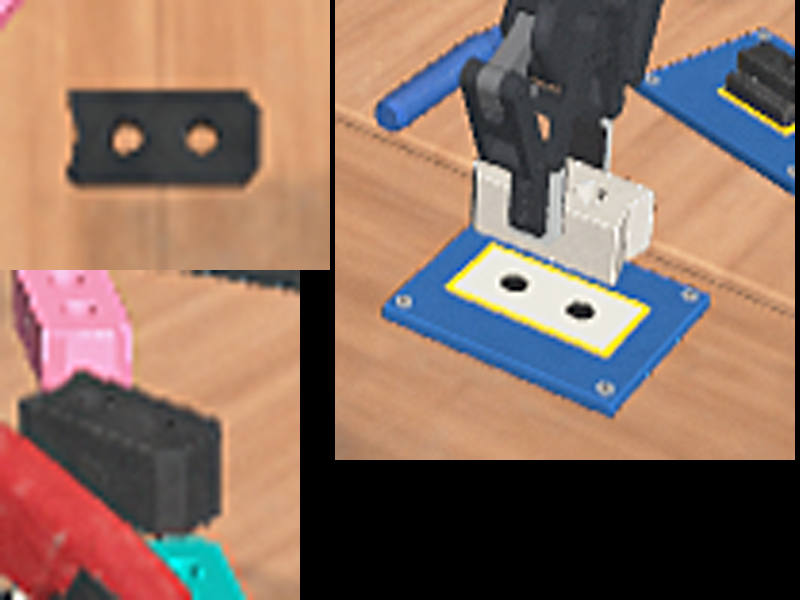

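The light jaw hangs level over its tile. The black jaw is now free, at (555.7, 35.5), 89°. Lower the light jaw.

```bash
python3 -m jog '0.003 -0.005 0.28 0 0 0 0.4;0 0 0 0 0 0 0.4;0 0 0 0 0 0 0.4';python3 plan.py 387.4 -295.2 191.8 92.8
```

```text
time: 21.58
tool_pos: [387.0, -295.1, 193.4]
tcp_rot: [180.0, 0.0, 92.8]
ft_force: [0.2, 0.7, -3.4]
finger_gap: 32.9
grip_force: 62.2
now [ 387.  -295.1  193.4] [1.7998e+02 2.0000e-02 9.2810e+01] t 21.57 gap 32.9 F [ 0.2  0.7 -3.4] grip 62.2
turn units (tool) [0.0003 0.0003 0.0001] deg [0.02 0.02 0.01]
shift units BEFORE turn [-0.001  0.004  0.016]  AFTER turn [-0.001  0.004  0.016]
```

```bash
python3 -m jog '0 0.003 0.015 0 0 0 0.4;0 0 0 0 0 0 0.4';python3 -m jog '0 0 0.01 0 0 0 0.4;0 0 0 0 0 0 0.4'
```

```text
time: 21.82
tool_pos: [387.4, -295.2, 191.7]
tcp_rot: [180.0, 0.0, 92.8]
ft_force: [-0.1, 0.3, 0.2]
finger_gap: 32.6
grip_force: 62.5
time: 22.08
tool_pos: [387.5, -295.2, 191.6]
tcp_rot: [180.0, 0.0, 92.8]
ft_force: [-6.2, 4.2, 13.3]
finger_gap: 32.5
grip_force: 64.2
```

```bash
python3 -m jog '0 0 -0.013 0 0 0 0.4;0 0 0 0 0 0 0.2;0 0 0 0 0 0 -1;0 0 0 0 0 0 -1;0 0 0 0 0 0 -1';python3 -m jog '0 0 -0.38 0 0 0 -1;0 0 -0.5 0 0 0 -1;0 0 -0.5 0 0 0.062 -1;0 0 0 0 0 0 -1'; python3 plan.py 555.7 35.5 330 89.1
python3 - <<'E'
from h import *
T=snapshot("top")
h=hsv(T);R=np.zeros(h.shape[:2],bool);R[305:360,430:500]=1
w=R&(h[...,2]>130)&(h[...,1]<60)
c=max(blobs(w,20),key=cv2.contourArea);print("light jaw z36",rectw(T,c,36),"area",cv2.contourArea(c))
cv2.imwrite("pics/g9.png",cv2.resize(T["img"][300:365,425:505],(480,390),interpolation=cv2.INTER_CUBIC)[:,:,::-1])
E
```

```text
time: 22.7
tool_pos: [387.1, -294.9, 191.2]
tcp_rot: [180.0, 0.0, 92.8]
ft_force: [-0.1, -0.4, -0.5]
finger_gap: 85.0
grip_force: 0.0
time: 23.2
tool_pos: [388.4, -296.1, 334.5]
tcp_rot: [179.6, 0.4, 89.0]
ft_force: [0.2, 0.0, -1.1]
finger_gap: 85.3
grip_force: 0.0
now [ 388.4 -296.1  334.5] [179.61   0.36  89.04] t 23.2 gap 85.3 F [ 0.2  0.  -1.1] grip 0.0
turn units (tool) [ 0.0065  0.0059 -0.001 ] deg [ 0.39  0.36 -0.06]
shift units BEFORE turn [3.344 1.617 0.035]  AFTER turn [3.342 1.621 0.045]
light jaw z36 (array([ 388.1, -294.3], dtype=float32), [np.float32(35.7), np.float32(70.2)], np.float32(92.9)) area 483.5
```

View pics/g9.png

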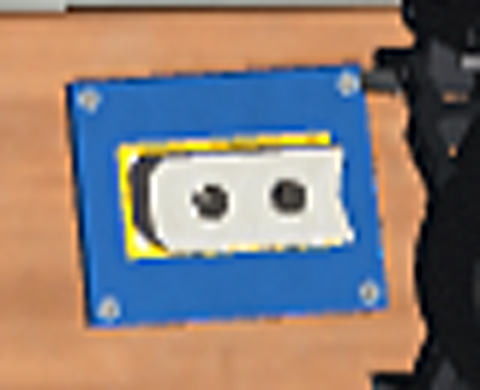

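The light jaw is at (388.1, −294.3), 92.9°, within about 1 mm of its target. Now the black jaw.

```bash
python3 -m jog '0.556 0.271 0 0 0 0 -1;0.556 0.271 0 0 0 0 -1;0.556 0.271 0 0 0 0 -1;0.556 0.271 0 0 0 0 -1;0.556 0.271 0 0 0 0 -1'; python3 -m jog '0.556 0.271 0 0 0 0 -1;0 0 0.4 0 0 0 -1;0 0 0.5 0 0 0 -1;0 0 0.3 0 0 0 -1;0 0 0 0 0 0 -1';python3 -m jog '0 0 0 0 0 0 -1';python3 plan.py 555.7 35.5 186 89.1
```

```text
time: 23.88
tool_pos: [527.0, -17.0, 327.2]
tcp_rot: [-179.8, -0.0, 89.1]
ft_force: [0.4, -0.3, -0.8]
finger_gap: 85.4
grip_force: 0.0
time: 24.5
tool_pos: [552.3, 36.2, 204.3]
tcp_rot: [-179.5, -0.0, 89.1]
ft_force: [0.7, -0.1, 0.5]
finger_gap: 85.7
grip_force: 0.0
time: 24.62
tool_pos: [555.2, 36.0, 209.6]
tcp_rot: [180.0, -0.0, 89.1]
ft_force: [-0.8, -0.1, -0.4]
finger_gap: 85.7
grip_force: 0.0
now [555.2  36.  209.6] [180.    -0.    89.09] t 24.62 gap 85.7 F [-0.8 -0.1 -0.4] grip 0.0
turn units (tool) [ 0.0001 -0.     -0.0002] deg [ 0.   -0.   -0.01]
shift units BEFORE turn [-0.005  0.005  0.236]  AFTER turn [-0.005  0.005  0.236]
```

```bash
python3 -m jog '-0.004 0.004 0.2 0 0 0 -1;0 0 0.036 0 0 0 -1;0 0 0 0 0 0 -1';python3 -m jog '0 0 0 0 0 0 0.4;0 0 0 0 0 0 0.4;0 0 0 0 0 0 0.4;0 0 0 0 0 0 0.4;0 0 0 0 0 0 0.4' 60; python3 -m jog '0 0 -0.03 0 0 0 0.4;0 0 -0.1 0 0 0 0.4;0 0 0 0 0 0 0.4';python3 plan.py 372.2 290 330 112.2
```

```text
time: 25.0
tool_pos: [555.1, 35.6, 185.2]
tcp_rot: [-180.0, -0.0, 89.1]
ft_force: [1.1, 0.7, 0.4]
finger_gap: 85.4
grip_force: 0.0
time: 25.62
tool_pos: [555.8, 35.7, 186.2]
tcp_rot: [179.9, -0.0, 89.1]
ft_force: [1.0, 0.2, 4.2]
finger_gap: 32.9
grip_force: 63.0
time: 26.0
tool_pos: [555.5, 35.6, 199.1]
tcp_rot: [180.0, 0.0, 89.1]
ft_force: [0.8, -1.1, -6.9]
finger_gap: 32.9
grip_force: 61.9
now [555.5  35.6 199.1] [179.96   0.    89.08] t 26.0 gap 32.9 F [ 0.8 -1.1 -6.9] grip 61.9
turn units (tool) [ 6.000e-04  2.000e-04 -3.853e-01] deg [ 3.000e-02  1.000e-02 -2.312e+01]
shift units BEFORE turn [ 2.514 -1.873 -1.31 ]  AFTER turn [ 3.048 -0.736 -1.309]
```

```bash
python3 -m jog '0 0 -0.5 0 0 0 0.4;0 0 -0.5 0 0 0 0.4;0.419 -0.312 0 0 0 0 0.4;0.419 -0.312 0 0 0 0 0.4;0.419 -0.312 0 0 0 0 0.4'; python3 -m jog '0.419 -0.312 0 0 0 0 0.4;0.419 -0.312 0 0 0 0 0.4;0.419 -0.313 0 0 0 0 0.4;0 0 0 0 0 -0.128 0.4;0 0 0 0 0 -0.128 0.4'; python3 -m jog '0 0 0 0 0 -0.129 0.4;0 0 0.4 0 0 0 0.4;0 0 0.4 0 0 0 0.4;0 0 0 0 0 0 0.4;0 0 0 0 0 0 0.4'; python3 plan.py 372.2 290 194.2 112.2
python3 - <<'E'
from h import *
T=snapshot("top");S=snapshot("scene")
h=hsv(S);R=np.zeros(h.shape[:2],bool);R[248:290,130:210]=1
y=R&(h[...,0]>18)&(h[...,0]<36)&(h[...,1]>100)
b=blobs(y,1)
if b:
    k=np.vstack(b);(c,_,_)=cv2.minAreaRect(cv2.convexHull(k));print("black tile scene",c,tri(T,(197.9,342.9),S,c))
E
```

```text
time: 26.62
tool_pos: [462.6, 163.8, 298.4]
tcp_rot: [-180.0, -0.0, 89.0]
ft_force: [0.1, 1.0, -6.0]
finger_gap: 32.7
grip_force: 63.3
time: 27.25
tool_pos: [371.2, 290.7, 298.3]
tcp_rot: [-180.0, 0.0, 104.8]
ft_force: [-1.0, -0.7, -7.9]
finger_gap: 32.9
grip_force: 63.2
time: 27.88
tool_pos: [372.6, 290.3, 219.8]
tcp_rot: [179.9, -0.0, 112.2]
ft_force: [1.7, -0.1, -5.7]
finger_gap: 32.6
grip_force: 63.5
now [372.6 290.3 219.8] [ 1.7994e+02 -1.0000e-02  1.1218e+02] t 27.88 gap 32.6 F [ 1.7 -0.1 -5.7] grip 63.5
turn units (tool) [ 0.001  -0.0002 -0.0003] deg [ 0.06 -0.01 -0.02]
shift units BEFORE turn [-0.001 -0.005  0.256]  AFTER turn [-0.001 -0.004  0.256]
black tile scene (169.95001220703125, 264.8499755859375) (array([371.665267  , 290.78049742,   7.22404677]), np.float64(0.8462320849574937))
```

The two-view check gives the black tile at z 7.2 and centre (371.7, 290.8), which agrees with the target. Lower.

```bash
python3 -m jog '0 -0.003 0.235 0 0 0 0.4;0 0 0 0 0 0 0.4;0 0 0 0 0 0 0.4';python3 -m jog '0 0 0.02 0 0 0 0.4;0 0 0 0 0 0 0.4';python3 plan.py 372.2 290 194.2 112.2
```

```text
time: 28.35
tool_pos: [372.4, 290.2, 196.5]
tcp_rot: [179.9, -0.0, 112.2]
ft_force: [0.4, 0.4, -5.9]
finger_gap: 32.6
grip_force: 63.5
time: 28.6
tool_pos: [372.5, 290.3, 194.2]
tcp_rot: [179.9, -0.0, 112.2]
ft_force: [0.9, 0.7, -3.2]
finger_gap: 33.0
grip_force: 64.0
now [372.5 290.3 194.2] [ 1.7987e+02 -2.0000e-02  1.1218e+02] t 28.6 gap 33.0 F [ 0.9  0.7 -3.2] grip 64.0
turn units (tool) [ 0.0022 -0.0004 -0.0003] deg [ 0.13 -0.02 -0.02]
shift units BEFORE turn [-0.002 -0.004  0.   ]  AFTER turn [-0.002 -0.004  0.   ]
```

```bash
python3 -m jog '-0.002 -0.003 0.006 0 0 0 0.4;0 0 0 0 0 0 0.4;0 0 0 0 0 0 -1;0 0 0 0 0 0 -1;0 0 0 0 0 0 -1';python3 -m jog '0 0 -0.38 0 0 0 -1;0 0 -0.5 0 0 0 -1;0 0 -0.5 0 0 0 -1;-0.5 0 0 0 0 0 -1;-0.5 0 0 0 0 0 -1'; python3 -m jog '-0.5 0 0 0 0 0 -1;-0.5 0 0 0 0 0 -1;0 0 0 0 0 0 -1;0 0 0 0 0 0 -1'
python3 - <<'E'
from h import *
T=snapshot("top")
h=hsv(T);R=np.zeros(h.shape[:2],bool);R[318:368,165:232]=1
w=R&(h[...,2]<85)&(h[...,1]<140)
c=max(blobs(w,20),key=cv2.contourArea);print("black jaw z42",rectw(T,c,42),"z8",rectw(T,c,8))
cv2.imwrite("pics/end.png",cv2.resize(T["img"][200:375,140:510],(800,378),interpolation=cv2.INTER_CUBIC)[:,:,::-1])
E
```

```text
time: 29.22
tool_pos: [371.7, 289.6, 192.6]
tcp_rot: [180.0, -0.0, 112.2]
ft_force: [-0.3, -0.1, 0.2]
finger_gap: 84.5
grip_force: 0.0
time: 29.85
tool_pos: [409.8, 196.4, 331.7]
tcp_rot: [179.9, 0.0, 112.3]
ft_force: [0.3, 1.1, -1.1]
finger_gap: 85.7
grip_force: 0.0
time: 30.35
tool_pos: [447.0, 104.5, 330.3]
tcp_rot: [-180.0, -0.0, 112.1]
ft_force: [0.3, 0.1, -0.5]
finger_gap: 85.5
grip_force: 0.0Traceback (most recent call last):
  File "<stdin>", line 5, in <module>
ValueError: max() iterable argument is empty
```

```bash
python3 -m jog '-0.55 0 -0.2 0 0 0 -1;-0.55 0 -0.2 0 0 0 -1;-0.55 0 0 0 0 0 -1;0 0 0 0 0 0 -1'
python3 - <<'E'
from h import *
T=snapshot("top")
cv2.imwrite("pics/end.png",cv2.resize(T["img"][200:375,140:510],(800,378),interpolation=cv2.INTER_CUBIC)[:,:,::-1])
h=hsv(T);R=np.zeros(h.shape[:2],bool);R[318:368,165:232]=1
w=R&(h[...,2]<85)&(h[...,1]<140)
for c in blobs(w,20): print("black jaw z42",rectw(T,c,42),"z8",rectw(T,c,8),"px",cv2.boundingRect(c))
print(sense()["tool_pos"])
E
```

```text
time: 30.9
tool_pos: [510.3, -49.9, 370.7]
tcp_rot: [180.0, 0.0, 112.1]
ft_force: [-0.9, 1.0, -0.3]
finger_gap: 85.3
grip_force: 0.0
black jaw z42 (array([376.1, 285. ], dtype=float32), [np.float32(33.1), np.float32(77.4)], np.float32(111.9)) z8 (array([372.7, 294.5], dtype=float32), [np.float32(34.2), np.float32(80.0)], np.float32(111.9)) px (177, 331, 38, 27)
[509.73344709 -48.38341184 370.27033114]
```

View pics/end.png

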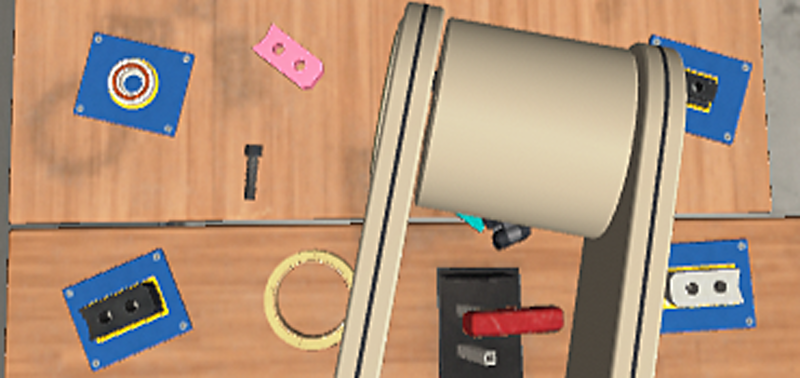

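Picture: every piece is on its tile, namely bearing (132,84), black jaw (120,308), nut (700,90) and light jaw (705,288). The tape roll and the pink jaw are untouched. I'll check the black jaw's near edges against the yellow outline, since its top is shifted by perspective.

```bash
python3 - <<'E'
from h import *
T=snapshot("top");img=cv2.cvtColor(T["img"],cv2.COLOR_RGB2LAB).astype(np.float32);rgb=T["img"].astype(np.float32)
def prof(o,ang,sgn,axis,r,half):
    L=np.array([np.cos(np.radians(ang)),np.sin(np.radians(ang))]);W=np.array([-L[1],L[0]])
    A,B=(L,W) if axis=="L" else (W,L)
    d=np.arange(*r,1.0);out=[]
    for t in d:
        P=[proj(T,[*(o+sgn*t*A+k*B),8]) for k in np.linspace(-half,half,9)]
        m=np.array(P,np.float32)[None];v=cv2.remap(rgb,m[...,0],m[...,1],cv2.INTER_LINEAR)[0].mean(0)
        out.append((t,*v.round().astype(int)))
    return out
o=np.array([372.1,290.1])
for ax,s,r in(("L",-1,(30,43)),("W",-1,(11,24))):
    print("black",ax,s);print([tuple(int(q) for q in p) for p in prof(o,112.1,s,ax,r,10 if ax=="W" else 5)])
E
```

```text
black L -1
[(30, 29, 28, 29), (31, 28, 27, 29), (32, 27, 27, 30), (33, 25, 25, 32), (34, 30, 28, 32), (35, 50, 44, 30), (36, 102, 85, 26), (37, 170, 146, 26), (38, 210, 189, 51), (39, 179, 178, 104), (40, 98, 132, 156), (41, 41, 102, 180), (42, 30, 97, 181)]
black W -1
[(11, 59, 60, 60), (12, 58, 59, 58), (13, 56, 57, 57), (14, 55, 55, 56), (15, 53, 54, 55), (16, 52, 51, 53), (17, 61, 57, 49), (18, 80, 72, 48), (19, 95, 93, 70), (20, 96, 111, 113), (21, 81, 113, 150), (22, 63, 110, 169), (23, 48, 106, 176)]
```

The black jaw's near end lies within 0.5 mm and its side within about 1 mm of the silhouette edge. The robot is clear of everything, so I hand in.

```bash
python3 -c "
from bench import *
print(hand_in())"
```

```text
the job is handed in; nothing more can be done
None
```

The stack is taken apart in the order asked, and T-nut, bearing, light jaw and black jaw each lie flat on their own silhouettes, about 1 mm off centre by camera; the job was handed in at about 31 s.

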